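Feel for the release notch of a glass jig and hold the key down

ROBOT

A 6-joint arm with a two-finger parallel gripper is mounted at the origin on a cart in front of the work surface, level with it; the furniture and walls round the work are solid. World frame = base frame: x ahead of the robot, y to its left, z up, the work surface at z = 0. Lengths are in m, angles in rad, forces in N, time in s.
With the tool pointing down it reaches from about 0.3 to 0.75 m from the base axis. Payload 8.5 kg.
Tool frame: the origin (TCP) lies on the centre line of the jaws, within the pads' length; the fingertips stand 11 mm ahead of it and the grasp point (between the pads) lies 8 mm behind it; z points along the fingers, x is the direction in which the jaws open and shut, and the axes are right-handed (so a half turn about z gives the same grasp; the last joint's range is limited). The gripper opens to 85 mm and grips with 20 to 120 N. Pads are 22 mm wide; open, the fingers measure 114 mm over their backs; the gripper's body (76 mm by 85 mm) begins 54 mm behind the grasp point. The pads swing forward as they close: fully open they stand 13 mm farther back than shut.
Start: joints at [-1.55, 0.381, 1.297, -0, 1.464, -0.215], TCP at [0.128, -0.535, 0.242] pointing down, gripper open.
Joint ranges: [-3.11, 3.11], [-0.89, 2.33], [0.22, 2.48], [-1.42, 4.56], [0.17, 2.85], [-2.88, 2.88]. Speed limits (rad/s): [2.39, 2.39, 3.14, 3.14, 3.14, 3.14].

INTERFACE

Orientations are given as a 3x3 rotation matrix whose columns are the frame's x, y, z axes.
In Python, from cell import bot gives the robot as it stands.
- The arm moves only by the tool carry_out, never from a script. Its argument "targets" is text: rows parted by semicolons, each of 6 numbers parted by spaces: the shift along the tool's x, y, z in cm, then the turn, a rotation vector about the tool's x, y, z in degrees. A call has exactly 8 rows; each row shifts and turns the commanded pose from where the row before left it, along the tool's axes as they then stand; what a row does not reach is not made up. A row lasts 1/10 s, in which the tool goes at most 50 mm and 8.59 degrees, less where a joint would pass 70% of its speed; a pose out of reach is approached as far as the arm can. A call with a gripper value outside its range is refused whole. "claw" is the gripper command: -1 is shut, 1 is fully open, values between are in proportion, set as the call begins (left out, the last holds). The fingers move at their own pace and stop on an object; "force" is the grip in N (left out, the last holds). Time passes only in rows, so rows that do not move let the fingers close, or fill a call up. It gives the time, the measured TCP pose, the force and the opening at its end, in the units of the state.
- bot.state(): the state, without advancing time (a new reading comes with each control period).
- bot.read_camera(name): name is "scene" or "top"; returns a dict with "color" (384x512x3 uint8, red, green, blue), "K" (3x3 intrinsics, pixels), "eye" and "rotation" of the camera in the world. Camera axes: x right, y up, looking along -z (the intrinsics and any distortion apply to the point x, -y, -z); pixel columns grow to the right and rows downward; lengths in m; the calibration is good to about 2 mm. A picture is of the moment at which its call begins. There is no depth.
- bot.sign_off(): hands the job in, once; it reports no verdict.
Trained networks look in the newest picture that a camera, given by its name, has taken for a name from the list of things; names that differ only in an ending like _2 or _b are one class to them, and where a whole thing is asked for, a point or a joint stands for the part that bears it (a point fixed in the world has none). Each returns a list of dicts, best first, with "p" (0 to 1); they miss things now and then, are a little off and sometimes report something else, mostly with a low value. They report only what shows in the picture. A call takes as long as a camera call.
- bot.search_frame(camera, target): "point" ([x, y, z] in m, in world coordinates, good to about 4 mm: the middle of the surface that is visible of it).
- bot.silhouettes(camera, target): "pixels" (384x512 bool, what is visible of it).
- bot.landmark_of(camera, target): "point" ([x, y, z] in m, in world coordinates, good to about 4 mm: a listed point, or the origin of a listed thing).
The state is a dict: "clock": time; "joints": joint angles; "qvel": joint speeds; "joint_efforts": joint torques, N m; "eef_pos": TCP position; "eef_rot": TCP orientation; "ft_force": force on the tool from outside, world axes, zero at the start; "wrist_torque": the same for the moment, N m; "grip_width": finger opening in m.
Only numpy, scipy, OpenCV 4.12 (cv2) and the standard library are available. Lean on these libraries where they do the work, as an engineer would, in place of code of your own. Each camera call takes 0.05 s, during which the arm holds its last target.

TASK

Free the piece of glass in the jig for me: with a fingertip, start on the rail's top edge right beside its left-hand end block (left as seen from the robot), slide lightly along the edge to the right until you feel the notch, then press the sprung release key inside the notch right down. Keep it held down so that the hold-down bar stays lifted off the glass: your program finishes while still pressing. Do not grip or lift anything, do not press hard on the jig, and leave the glass and the things round the jig where they are.

Things in the scene. Friction and masses are not known exactly. Their poses are not given: they have to be found in the camera images.
- jig: Glass-holding jig, fixed to the bench. Origin on the bench top under the middle of its rail; y runs along the rail to the robot's left, x across it away from the robot, z up; yawed at most 0.25 rad. Plywood base 105 x 340 x 10 mm (x -75 to +30 mm); over x = 0 an aluminium rail, 12 mm wide, flat top edge 62 mm above the bench, open from y = -90 to +90 mm between two dark steel end blocks.
- rail_left (a point): Point on the rail's top edge where it meets the left end block (jig y = +90 mm, 62 mm above the bench). Its axes are the jig's. The end blocks are 80 mm long, 26 mm wide and stand 4 mm higher than the edge.
- rail_right (a point): Point on the rail's top edge where it meets the right end block (jig y = -90 mm). Between rail_left and rail_right the edge has ONE notch, 40 mm long in y, open to front and back. Its place differs each time and is not given: its centre is anywhere from jig y = -60 to +20 mm. Its floor is the sprung release key (10 mm wide), 10 mm below the edge (52 mm above the bench) while up.
- release_key (a joint): The sprung key, a strip inside the rail, bare only in the notch: 0 = up, 0.010 m = fully down (10 mm straight downward, 42 mm above the bench). The spring needs about 3 N to start and 8 N fully down; it springs back up when let go. More than 7 mm counts as down.
- hold_down (a joint): The steel hold-down bar (80 mm long, hinged on the front of the rail 24 mm above the bench, reaching 29 mm toward the robot over the glass), worked by the key: 0 = down over the glass, 0.35 rad = lifted with the key fully down.
- glass_piece: Small red piece of flat glass, 45 x 60 x 8 mm, lying loose on the jig's base in front of the rail, its far edge under the hold-down bar. Origin: centre of its underside. Not to be moved.
- foil_roll: Flat black roll of foil, 68 mm across, 10 mm high, lying to the right of the jig, bystander. Origin: centre of the underside.
- cutter: Wooden glass cutter, 151 x 15 x 15 mm, lying to the left of the jig, bystander. Origin: centre of the underside.
- black_tape: Roll of black tape, 57 mm across, 19 mm high, lying behind the rail, bystander. Origin: centre of the underside.
- spool: Solder spool, 58 mm across, 45 mm high, standing behind the left end block, bystander. Origin: centre of the underside.

How it is judged:
On the way, in this order (a step that is already met when the one before it is completed fails the run):
1. a fingertip touches the rail's top edge beside the left end block (finger within about 35 mm of the block) (contact force between the fingers and jig above 0.3 N and y of the grasp point in the frame of jig between 0.056 and 0.095 m and x of the grasp point in the frame of jig between -0.035 and 0.035 m and z of the grasp point in the frame of jig above 0.062 m), for 0.05 s.
2. the fingertip, still touching the edge, has slid on to the right (contact force between the fingers and jig above 0.3 N and y of the grasp point in the frame of jig between 0.025 and 0.052 m and x of the grasp point in the frame of jig between -0.035 and 0.035 m and z of the grasp point in the frame of jig above 0.062 m), for 0.05 s.
3. the key in the notch is pressed down by the fingers (value of joint release_key above 0.007 m and contact force between the fingers and jig above 2 N), for 0.2 s.
At the end, for the whole second after the job is handed in: The release key is held more than 7 mm down by the fingers (more than 2 N on the jig), so the hold-down bar is lifted more than 0.2 rad; the glass has moved less than 8 mm and the foil roll, cutter, tape and spool less than 20 mm (all of step 3 and value of joint hold_down above 0.2 rad and distance of glass_piece from where it was at the start of the episode below 0.008 m and distance of each of foil_roll, cutter, black_tape, spool from where it was at the start of the episode below 0.02 m); the arm keeps its last pose, push and grip.
It fails at once if the fingers press on the jig with more than 80 N (contact force between the fingers and jig above 80 N).
It fails at once if the glass is moved 8 mm or more (distance of glass_piece from where it was at the start of the episode above 0.008 m).
It fails at once if the foil roll, cutter, tape or spool is moved 20 mm or more, or lifted (distance of any of foil_roll, cutter, black_tape, spool from where it was at the start of the episode above 0.02 m).
It also fails if it takes over 48 s, if anything falls off the work surface, if the arm or the gripper's body presses on something with over 40 N, if the wrist force passes 120 N, or if a joint passes its speed limit or range.

## Working session

There is one attempt and no reset: what is moved stays moved. The work goes in short steps, Python scripts to look and compute and a tool call to move; the robot and the scene stay as the last step left them, time stands still between calls to the robot, and variables do not carry over. Pictures are saved under pics/ and viewed, and the job is handed in when it is done.

Besides the shell and the picture viewer there is one more tool, called after "Request:" as a command line: name --argument value ..., lists and objects as JSON in quotes. carry_out: Moves the arm, as the interface text tells. Its arguments: {"type":"object","properties":{"targets":{"type":"string"},"claw":{"type":"number"},"force":{"type":"number"}},"required":["targets"]}

```bash
mkdir -p pics; ls
python3 - <<'E'
from cell import bot
import cv2
s=bot.state()
for k,v in s.items(): print(k,v)
for c in("scene","top"):
    r=bot.read_camera(c); cv2.imwrite(f"pics/{c}0.png",r["color"][...,::-1]); print(c,r["K"],r["eye"],r["rotation"],[k for k in r])
    for t in("jig","rail_left","rail_right","release_key","glass_piece","spool","black_tape"):
        print(t,[(x["p"],x["point"]) for x in bot.landmark_of(c,t)[:2]] )
E
```

```text
pics
clock 0.0
joints [-1.55029821e+00  3.81202104e-01  1.29828876e+00  1.68416705e-05
  1.46359970e+00 -2.15315222e-01]
qvel [-0.00204663  0.00123211  0.00016124 -0.00197786  0.00065021  0.00113578]
joint_efforts [-1.63522549e-03 -4.48465919e+01 -2.31279945e+01 -2.59210847e-04
  4.78207396e-03 -8.41577474e-06]
eef_pos [ 0.12848632 -0.53448661  0.24169905]
eef_rot [[ 2.33632121e-01 -9.72325065e-01 -1.39607241e-05]
 [-9.72323969e-01 -2.33631880e-01  1.49793925e-03]
 [-1.45974555e-03 -3.36392378e-04 -9.99998878e-01]]
ft_force [ 0.12792986 -0.33447571  0.03828275]
wrist_torque [ 0.013392   -0.03462843 -0.03565027]
grip_width 0.08540885114966346
scene [[468.43212371   0.         257.04157509]
 [  0.         468.43212371 194.73211777]
 [  0.           0.           1.        ]] [-0.05954112 -0.05580566  0.84342186] [[ 0.53884176  0.64414174 -0.5428913 ]
 [-0.84238585  0.41657816 -0.3418314 ]
 [ 0.00596878  0.64151699  0.76708561]] ['color', 'K', 'eye', 'rotation']
jig [(0.7, [0.5495, 0.3434, 0.0024]), (0.57, [0.4687, 0.1997, -0.0003])]
rail_left [(0.94, [0.4691, 0.2942, 0.0632])]
rail_right [(0.88, [0.4658, 0.1099, 0.0627])]Traceback (most recent call last):
  File "<stdin>", line 8, in <module>
ValueError: it knows: black_tape, cutter, foil_roll, glass_piece, jig, rail_left, rail_right, spool
```

Run:
```python
from cell import bot
import cv2
for c in("scene","top"):
    r=bot.read_camera(c); cv2.imwrite(f"pics/{c}1.png",r["color"][...,::-1])
    if c=="top":print(c,r["K"],r["eye"],r["rotation"])
    for t in("jig","rail_left","rail_right","glass_piece","spool","black_tape","foil_roll","cutter"):
        print(t,[(x["p"],x["point"]) for x in bot.landmark_of(c,t)[:2]] )
```

```text
jig []
rail_left [(0.78, [0.4726, 0.2927, 0.0622])]
rail_right [(0.97, [0.4651, 0.1095, 0.0608])]
glass_piece [(0.78, [0.421, 0.1972, 0.0119])]
spool [(0.96, [0.5508, 0.3439, 0.0023])]
black_tape [(0.66, [0.5495, 0.225, -0.0039])]
foil_roll [(0.62, [0.4473, -0.0305, 0.0015])]
cutter [(0.69, [0.4911, 0.404, 0.0006]), (0.55, [0.5463, 0.3457, 0.0001])]
top [[406.11226686   0.         258.29341833]
 [  0.         406.11226686 193.02840571]
 [  0.           0.           1.        ]] [0.32821268 0.26068273 1.15912517] [[-0.00933823  0.98821217 -0.15280545]
 [-0.99994266 -0.01002949 -0.00375357]
 [-0.00524188  0.15276163  0.98824916]]
jig [(0.78, [0.4647, 0.197, -0.0002])]
rail_left [(0.86, [0.471, 0.2875, 0.0611])]
rail_right [(0.77, [0.4663, 0.1114, 0.06])]
glass_piece [(0.67, [0.425, 0.1945, 0.0131])]
spool [(0.81, [0.5547, 0.3458, -0.0026])]
black_tape [(0.79, [0.5503, 0.2243, -0.0004])]
foil_roll [(0.83, [0.4443, -0.0329, -0.0011])]
cutter [(0.54, [0.4917, 0.4037, -0.0017])]
```

View pics/scene0.png

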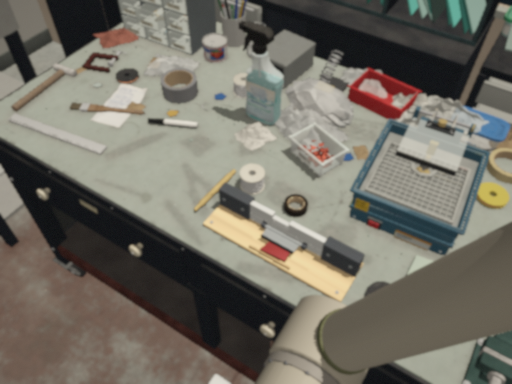

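```bash
sleep 1
```

```text
(no output)
```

View pics/top1.png

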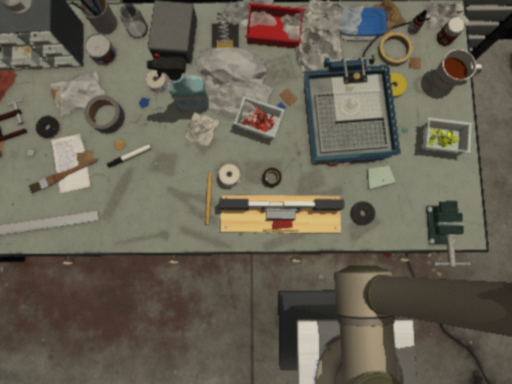

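The scene picture shows the jig with its rail from about (225,195) to (350,258), and the top picture shows it from (220,205) to (342,205). The red glass is in front, the spool and tape behind, and the hold-down bar at about (281,213) in the top view. I'll zoom in next.

```bash
cat > h.py <<'E'
import numpy as np,cv2
def proj(r,P):
    P=np.atleast_2d(P); R=np.array(r["rotation"]);c=(P-np.array(r["eye"]))@R
    K=np.array(r["K"]);return np.c_[K[0,0]*c[:,0]/-c[:,2]+K[0,2],K[1,1]*-c[:,1]/-c[:,2]+K[1,2]]
def unproj(r,uv,z):
    uv=np.atleast_2d(uv).astype(float);K=np.array(r["K"])
    d=np.c_[(uv[:,0]-K[0,2])/K[0,0],-(uv[:,1]-K[1,2])/K[1,1],-np.ones(len(uv))]@np.array(r["rotation"]).T
    e=np.array(r["eye"]);return e+d*((z-e[2])/d[:,2])[:,None]
E
python3 - <<'E'
from cell import bot
from h import *
a=bot.read_camera("top");b=bot.read_camera("scene")
x=a["color"][180:245,205:355,::-1]; y=b["color"][180:300,200:370,::-1]
cv2.imwrite("pics/z_top.png",cv2.resize(x,None,fx=5,fy=5,interpolation=cv2.INTER_CUBIC))
cv2.imwrite("pics/z_sc.png",cv2.resize(y,None,fx=4.6,fy=4.6,interpolation=cv2.INTER_CUBIC))
for yaw,x0,y0 in((-0.025,.468,.2),):
    Y=np.array([-np.sin(yaw),np.cos(yaw)])
    for t in(.17,.09,0,-.09,-.17):
        P=[*(np.array([x0,y0])+Y*t),.062];print(t,proj(a,P),proj(b,P))
for u in(224,241,251,265,280,300,310,325):
    print(u,a["color"][203:210,u].sum(1))
E
```

```text
0.17 [[219.81553751 202.70017734]] [[222.25507468 186.29737178]]
0.09 [[249.16441832 203.13657783]] [[252.1631925  202.18409515]]
0 [[282.22036003 203.62810012]] [[287.89793076 221.16582797]]
-0.09 [[315.31708693 204.12022886]] [[326.06058459 241.43723147]]
-0.17 [[344.77070019 204.55818666]] [[362.22745491 260.64850607]]
224 [182 178 180 170 147 116 137]
241 [177 187 184 170 142 113 131]
251 [603 582 469 293 233 226 272]
265 [617 592 475 301 217 204 253]
280 [587 574 472 314 258 269 340]
300 [620 591 479 292 188 178 195]
310 [622 604 505 329 230 233 245]
325 [183 190 185 180 171 137 104]
```

```bash
sleep 1
```

```text
(no output)
```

View pics/z_top.png

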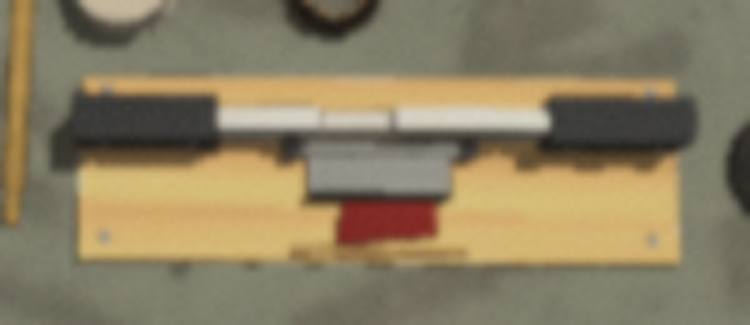

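View pics/z_sc.png

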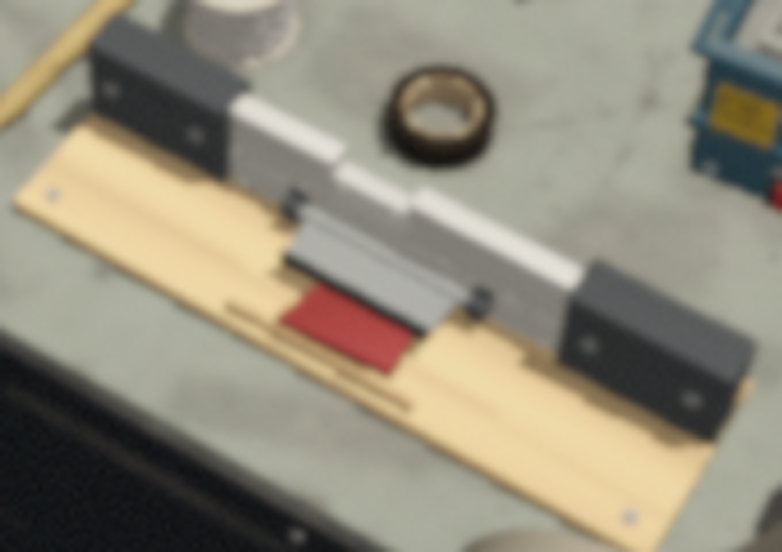

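The notch shows clearly: in the top zoom it runs from about (320,120) to (393,120), and the rail's open ends are at about (217,118) and (550,120). In the scene zoom the notch runs from about (335,170) to (412,205). I'll turn these into jig coordinates.

Run:
```python
from cell import bot
from h import *
from scipy.spatial.transform import Rotation as Ro
a=bot.read_camera("top");b=bot.read_camera("scene")
T=np.array([[217,118],[320,119],[393,120],[550,121]])/5+[205,180]-.4
S=np.array([[239,98],[338,158],[414,196],[575,277]])/4.6+[200,180]-.4
for r,p in((a,T),(b,S)):
    P=unproj(r,p,.062); print(P.round(4)); d=P[0]-P[3]; print("yaw",-np.arctan2(d[0],d[1]),"mid",(P[0]+P[3])/2, "len",np.linalg.norm(d),"notch rel",[np.dot(q-(P[0]+P[3])/2,d)/np.linalg.norm(d) for q in P[1:3]])
yaw=-.027;jx=np.array([np.cos(yaw),np.sin(yaw),0]);z=np.array([0,0,-1.])
s=bot.state();R=np.array(s["eef_rot"])
for sg in(1,-1):
    X=sg*jx;Rt=np.c_[X,np.cross(z,X),z]
    print(sg,"turn deg",np.degrees(Ro.from_matrix(R.T@Rt).as_rotvec()))
```

```text
[[0.4701 0.2931 0.062 ]
 [0.469  0.2371 0.062 ]
 [0.4681 0.1973 0.062 ]
 [0.4666 0.112  0.062 ]]
yaw -0.019093745260607194 mid [0.46837738 0.20254743 0.062     ] len 0.1812270361470321 notch rel [np.float64(0.03451572858333327), np.float64(-0.005219611577892885)]
[[0.4725 0.293  0.062 ]
 [0.4674 0.2357 0.062 ]
 [0.4676 0.1957 0.062 ]
 [0.4677 0.1143 0.062 ]]
yaw -0.027130700555518875 mid [0.47008695 0.20365136 0.062     ] len 0.1787541492639059 notch rel [np.float64(0.03197028110592965), np.float64(-0.00803842598565753)]
1 turn deg [-1.92301905e-03  2.77572669e-03 -7.49453670e+01]
-1 turn deg [2.98262614e-03 2.06635866e-03 1.05054633e+02]
```

Run:
```python
import numpy as np
from cell import bot
s=bot.state();R=np.array(s["eef_rot"]);p=np.array(s["eef_pos"])
th=np.arctan2(R[1,0],R[0,0])
def ax(t): x=np.array([np.cos(t),np.sin(t)]);return x,np.array([np.sin(t),-np.cos(t)])
a0=np.arctan2(p[1],p[0]);r0=np.hypot(*p[:2]);g=np.array([.4695+.0015,.2025+.068]);a1=np.arctan2(g[1],g[0]);r1=np.hypot(*g)
N=32;cur=p[:2].copy();t=th
dt=np.radians(2.35)
out=[]
for i in range(1,N+1):
    f=i/N;a=a0+f*(a1-a0);r=r0+f*(r1-r0);q=r*np.array([np.cos(a),np.sin(a)])
    x,y=ax(t);d=q-cur;c=np.round([d@x*100,d@y*100],1);out.append("%g %g 0 0 0 -2.35"%tuple(c))
    cur=cur+(c[0]*x+c[1]*y)/100;t+=dt
    if i%8==0: print("; ".join(out));out=[];print(cur,np.degrees(t))
```

```text
-0.1 -3.2 0 0 0 -2.35; -0.2 -3.2 0 0 0 -2.35; -0.2 -3.2 0 0 0 -2.35; -0.3 -3.1 0 0 0 -2.35; -0.3 -3.2 0 0 0 -2.35; -0.4 -3.2 0 0 0 -2.35; -0.4 -3.1 0 0 0 -2.35; -0.5 -3.1 0 0 0 -2.35
[ 0.3528528  -0.41984757] -57.69235305948074
-0.6 -3.2 0 0 0 -2.35; -0.6 -3.1 0 0 0 -2.35; -0.6 -3.1 0 0 0 -2.35; -0.7 -3.1 0 0 0 -2.35; -0.8 -3.1 0 0 0 -2.35; -0.8 -3.1 0 0 0 -2.35; -0.8 -3 0 0 0 -2.35; -0.9 -3.1 0 0 0 -2.35
[ 0.50254946 -0.21619643] -38.89235305948074
-1 -3 0 0 0 -2.35; -1 -3 0 0 0 -2.35; -1.1 -3 0 0 0 -2.35; -1.1 -2.9 0 0 0 -2.35; -1.1 -3 0 0 0 -2.35; -1.3 -2.9 0 0 0 -2.35; -1.2 -2.9 0 0 0 -2.35; -1.3 -2.9 0 0 0 -2.35
[0.54432428 0.03131469] -20.092353059480736
-1.4 -2.8 0 0 0 -2.35; -1.4 -2.9 0 0 0 -2.35; -1.4 -2.8 0 0 0 -2.35; -1.5 -2.7 0 0 0 -2.35; -1.6 -2.8 0 0 0 -2.35; -1.6 -2.7 0 0 0 -2.35; -1.6 -2.7 0 0 0 -2.35; -1.7 -2.7 0 0 0 -2.35
[0.47092792 0.27077365] -1.2923530594807362
```

Request:
carry_out --targets "-0.1 -3.2 0 0 0 -2.35; -0.2 -3.2 0 0 0 -2.35; -0.2 -3.2 0 0 0 -2.35; -0.3 -3.1 0 0 0 -2.35; -0.3 -3.2 0 0 0 -2.35; -0.4 -3.2 0 0 0 -2.35; -0.4 -3.1 0 0 0 -2.35; -0.5 -3.1 0 0 0 -2.35" --claw -1 --force 30

```text
clock: 2.1
eef_pos: [0.3539, -0.4191, 0.2423]
eef_rot: [[0.536, -0.844, 0.0], [-0.844, -0.536, -0.0], [0.0, -0.0, -1.0]]
ft_force: [0.5, -0.4, -0.3]
grip_width: -0.0001
```

Tracking matches the plan, so I'll continue.

Request:
carry_out --targets "-0.6 -3.2 0 0 0 -2.35; -0.6 -3.1 0 0 0 -2.35; -0.6 -3.1 0 0 0 -2.35; -0.7 -3.1 0 0 0 -2.35; -0.8 -3.1 0 0 0 -2.35; -0.8 -3.1 0 0 0 -2.35; -0.8 -3 0 0 0 -2.35; -0.9 -3.1 0 0 0 -2.35"

```text
clock: 2.9
eef_pos: [0.5031, -0.2151, 0.2423]
eef_rot: [[0.779, -0.627, 0.0], [-0.627, -0.779, -0.0], [0.0, -0.0, -1.0]]
ft_force: [0.2, -0.3, -0.2]
grip_width: 0.0001
```

Request:
carry_out --targets "-1 -3 0 0 0 -2.35; -1 -3 0 0 0 -2.35; -1.1 -3 0 0 0 -2.35; -1.1 -2.9 0 0 0 -2.35; -1.1 -3 0 0 0 -2.35; -1.3 -2.9 0 0 0 -2.35; -1.2 -2.9 0 0 0 -2.35; -1.3 -2.9 0 0 0 -2.35"

```text
clock: 3.7
eef_pos: [0.5444, 0.0326, 0.2423]
eef_rot: [[0.94, -0.342, 0.0], [-0.342, -0.94, -0.0], [0.0, -0.0, -1.0]]
ft_force: [1.0, 0.0, -0.5]
grip_width: -0.0002
```

Request:
carry_out --targets "-1.4 -2.8 0 0 0 -2.35; -1.4 -2.9 0 0 0 -2.35; -1.4 -2.8 0 0 0 -2.35; -1.5 -2.7 0 0 0 -2.35; -1.6 -2.8 0 0 0 -2.35; -1.6 -2.7 0 0 0 -2.35; -1.6 -2.7 0 0 0 -2.35; -1.7 -2.7 0 0 0 -2.35"

```text
clock: 4.5
eef_pos: [0.4704, 0.2719, 0.2423]
eef_rot: [[1.0, -0.021, 0.0], [-0.021, -1.0, 0.0], [0.0, -0.0, -1.0]]
ft_force: [0.7, 0.1, -0.4]
grip_width: 0.0001
```

Request:
carry_out --targets "0 0 2.5 0 0 0; 0 0 2.5 0 0 0; 0 0 2.5 0 0 0; 0 0 2.5 0 0 0; 0 0 2.5 0 0 0; 0 0 2 0 0 0; 0 0 1 0 0 0; 0 0 0 0 0 0"

```text
clock: 5.3
eef_pos: [0.4705, 0.2706, 0.0865]
eef_rot: [[1.0, -0.023, -0.002], [-0.023, -1.0, -0.001], [-0.002, 0.001, -1.0]]
ft_force: [-0.1, 0.3, 0.1]
grip_width: 0.0004
```

Run:
```python
from cell import bot
from h import *
print(bot.state()["eef_pos"],bot.state()["ft_force"])
a=bot.read_camera("top");b=bot.read_camera("scene")
x=a["color"][150:270,190:370,::-1]; y=b["color"][150:300,190:390,::-1]
cv2.imwrite("pics/z_both.png",np.vstack([cv2.resize(x,(450,300),interpolation=cv2.INTER_CUBIC),cv2.resize(y,(450,300),interpolation=cv2.INTER_CUBIC)]))
```

```text
[0.47054825 0.27064108 0.08645719] [-0.12698657  0.33974043  0.06869369]
```

View pics/z_both.png

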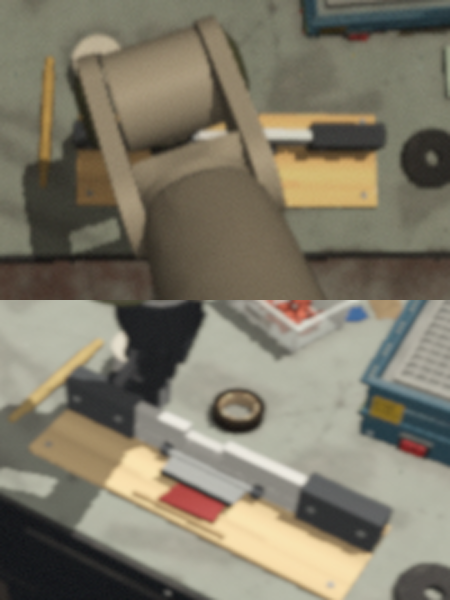

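The fingertip is over the left part of the rail, just right of the end block: about (150,395) in the lower image, with the rail end at (137,410). Next I lower it gently.

Request:
carry_out --targets "0 0 0.3 0 0 0; 0 0 0.3 0 0 0; 0 0 0.3 0 0 0; 0 0 0.1 0 0 0; 0 0 0.1 0 0 0; 0 0 0.05 0 0 0; 0 0 0.05 0 0 0; 0 0 0 0 0 0"

```text
clock: 6.2
eef_pos: [0.4709, 0.2708, 0.0753]
eef_rot: [[1.0, -0.023, -0.0], [-0.023, -1.0, -0.0], [-0.0, 0.0, -1.0]]
ft_force: [-0.8, -0.1, -1.0]
grip_width: 0.0004
```

Request:
carry_out --targets "0 0 0.05 0 0 0; 0 0 0.05 0 0 0; 0 0 0.05 0 0 0; 0 0 0.05 0 0 0; 0 0 0.03 0 0 0; 0 0 0.03 0 0 0; 0 0 0 0 0 0; 0 0 0 0 0 0"

```text
clock: 7.0
eef_pos: [0.4709, 0.2708, 0.0731]
eef_rot: [[1.0, -0.022, 0.0], [-0.022, -1.0, 0.0], [0.0, -0.0, -1.0]]
ft_force: [-2.2, -1.1, 5.7]
grip_width: 0.0001
```

There is contact at the expected height (about 6 N). Now I slide right lightly.

Request:
carry_out --targets "0 0 0.01 0 0 0; 0 0.3 0 0 0 0; 0 0.3 0 0 0 0; 0 0.3 0 0 0 0; 0 0.3 0 0 0 0; 0 0.3 0 0 0 0; 0 0.3 0 0 0 0; 0 0.2 0 0 0 0"

```text
clock: 7.8
eef_pos: [0.471, 0.251, 0.073]
eef_rot: [[1.0, -0.023, 0.002], [-0.023, -1.0, 0.001], [0.002, -0.001, -1.0]]
ft_force: [0.5, 3.5, 5.1]
grip_width: -0.0
```

Request:
carry_out --targets "0 0.2 0 0 0 0; 0 0.2 0 0 0 0; 0 0.2 0 0 0 0; 0 0.2 0 0 0 0; 0 0.2 0 0 0 0; 0 0.2 0 0 0 0; 0 0 0 0 0 0; 0 0 0 0 0 0"

```text
clock: 8.6
eef_pos: [0.4707, 0.2388, 0.073]
eef_rot: [[1.0, -0.023, 0.002], [-0.023, -1.0, 0.001], [0.001, -0.001, -1.0]]
ft_force: [0.0, 1.6, 6.3]
grip_width: 0.0
```

Request:
carry_out --targets "0 0.2 0 0 0 0; 0 0.2 0 0 0 0; 0 0.2 0 0 0 0; 0 0.2 0 0 0 0; 0 0.1 0 0 0 0; 0 0 0 0 0 0; 0 0 0 0 0 0; 0 0 0 0 0 0"

```text
clock: 9.4
eef_pos: [0.4704, 0.2299, 0.073]
eef_rot: [[1.0, -0.023, 0.001], [-0.023, -1.0, 0.001], [0.001, -0.001, -1.0]]
ft_force: [0.4, 1.3, 4.7]
grip_width: -0.0002
```

Request:
carry_out --targets "0 0.2 0 0 0 0; 0 0.2 0 0 0 0; 0 0.2 0 0 0 0; 0 0.1 0 0 0 0; 0 0 0 0 0 0; 0 0 0 0 0 0; 0 0 0 0 0 0; 0 0 0 0 0 0"

```text
clock: 10.2
eef_pos: [0.4698, 0.2228, 0.0726]
eef_rot: [[1.0, -0.022, -0.0], [-0.022, -1.0, -0.0], [-0.0, 0.0, -1.0]]
ft_force: [0.3, 0.8, -0.4]
grip_width: -0.0005
```

Contact has gone between y = 0.230 and 0.223, so this is the notch, as the pictures predicted. I'll centre on it and feel for the key.

Request:
carry_out --targets "0 0.3 0 0 0 0; 0 0.3 0 0 0 0; 0 0 0.2 0 0 0; 0 0 0.2 0 0 0; 0 0 0.2 0 0 0; 0 0 0.1 0 0 0; 0 0 0 0 0 0; 0 0 0 0 0 0"

```text
clock: 11.0
eef_pos: [0.4697, 0.2168, 0.0656]
eef_rot: [[1.0, -0.022, 0.0], [-0.022, -1.0, -0.0], [0.0, -0.0, -1.0]]
ft_force: [-0.1, 0.6, -0.9]
grip_width: -0.0001
```

The tip has gone 6.5 mm below the edge with no force. The key should be met at TCP z ≈ 0.063 and be fully down at 0.053.

Request:
carry_out --targets "0 0 0.15 0 0 0; 0 0 0.15 0 0 0; 0 0 0.15 0 0 0; 0 0 0.15 0 0 0; 0 0 0.1 0 0 0; 0 0 0 0 0 0; 0 0 0 0 0 0; 0 0 0 0 0 0"

```text
clock: 11.8
eef_pos: [0.4698, 0.2169, 0.0588]
eef_rot: [[1.0, -0.023, 0.0], [-0.023, -1.0, 0.0], [0.0, -0.0, -1.0]]
ft_force: [-0.9, 0.9, 6.0]
grip_width: -0.0004
```

The spring force is as expected. Now I press right down.

Request:
carry_out --targets "0 0 0.1 0 0 0; 0 0 0.1 0 0 0; 0 0 0.1 0 0 0; 0 0 0.1 0 0 0; 0 0 0.1 0 0 0; 0 0 0.05 0 0 0; 0 0 0.04 0 0 0; 0 0 0 0 0 0"

```text
clock: 12.6
eef_pos: [0.4698, 0.2169, 0.0531]
eef_rot: [[1.0, -0.022, 0.001], [-0.022, -1.0, 0.0], [0.001, -0.0, -1.0]]
ft_force: [-0.9, -0.8, 7.9]
grip_width: -0.0001
```

Request:
carry_out --targets "0 0 0.04 0 0 0; 0 0 0.03 0 0 0; 0 0 0 0 0 0; 0 0 0 0 0 0; 0 0 0 0 0 0; 0 0 0 0 0 0; 0 0 0 0 0 0; 0 0 0 0 0 0"

```text
clock: 13.4
eef_pos: [0.4698, 0.2169, 0.053]
eef_rot: [[1.0, -0.022, 0.001], [-0.022, -1.0, 0.0], [0.001, -0.0, -1.0]]
ft_force: [-3.5, -0.2, 13.1]
grip_width: -0.0001
```

Run:
```python
from cell import bot
from h import *
print(bot.state()["eef_pos"],bot.state()["ft_force"])
b=bot.read_camera("scene")
y=b["color"][150:300,190:390,::-1]
cv2.imwrite("pics/z_end.png",cv2.resize(y,(800,600),interpolation=cv2.INTER_CUBIC))
for t in("glass_piece","spool","black_tape","foil_roll","cutter"): print(t,[(x["p"],x["point"]) for x in bot.landmark_of("scene",t)[:1]])
```

```text
[0.4698394  0.21690621 0.05295459] [-3.45128012 -0.20564438 13.1439191 ]
glass_piece [(0.62, [0.4256, 0.1935, 0.0146])]
spool [(0.65, [0.5506, 0.3432, 0.0014])]
black_tape [(0.81, [0.5496, 0.2242, -0.0034])]
foil_roll [(0.94, [0.4473, -0.0314, -0.0023])]
cutter [(0.52, [0.4925, 0.4021, 0.0012])]
```

View pics/z_end.png

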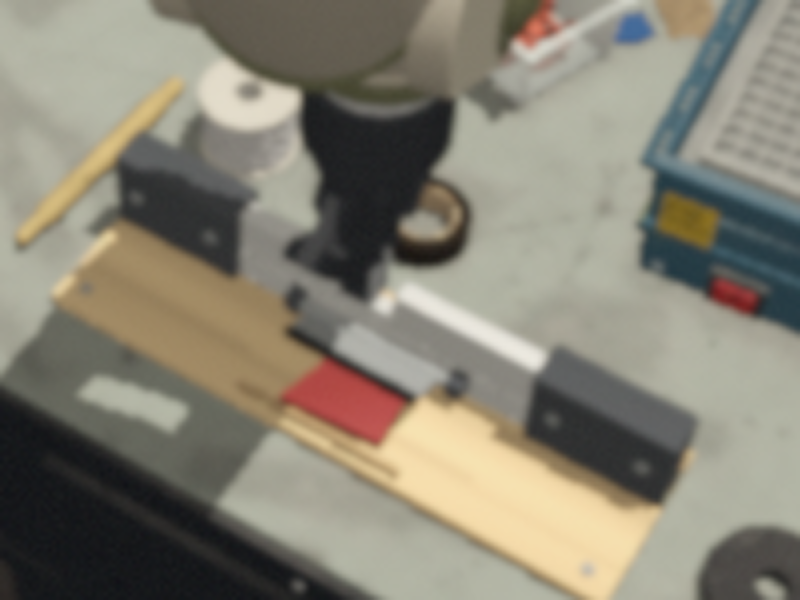

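The finger is in the notch at about (355,280). The bar at (385,360) is lifted, with more of the red glass showing, and the key is on its end stop (13 N, TCP z 0.053). The other things are where they were.

```bash
python3 -c "
from cell import bot
print(bot.sign_off()); s=bot.state(); print(s['clock'],s['eef_pos'],s['ft_force'])"
```

```text
the job is handed in; nothing more can be done
None
the job is handed in; nothing more can be done
```

The release key is pressed fully down and still held, the hold-down bar is lifted off the glass, and the job is handed in. No verdict was reported.

- **Slide:** With the jaws shut, I touched the rail's top edge about 20 mm right of the left end block with about 6 N. I slid right with about 5–6 N, and contact was lost at jig y ≈ +0.02–0.027, where the notch had shown in the pictures.
- **Press:** I centred in the notch and pressed the key down to its stop. At the last reading the TCP was at z = 0.053, which is the fully-down height. The upward force was 13 N, against 8 N for the spring alone, so the key is on its stop.
- **Bar and surroundings:** The last picture shows the bar raised and more of the glass uncovered. The spool, tape, foil roll and cutter measured within about 2.5 mm of their starting places.
- **Glass position:** The glass read about 6 mm from its first reading in the same camera, but within 2 mm of the first reading from the top camera. I take this as detector error (about 4 mm), since nothing touched the glass.

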